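# Find and mark the balance point of a weighted batten

## Robot

A 6-joint arm with a two-finger parallel gripper is mounted at the origin on the work surface. World frame = base frame: x ahead of the robot, y to its left, z up, the work surface at z = 0. Lengths are in m, angles in rad, forces in N, time in s.
With the tool pointing down it reaches from about 0.4 to 0.825 m from the base axis. Payload 7 kg.
Tool frame: the origin (TCP) lies on the centre line of the jaws, within the pads' length; the fingertips stand 22 mm ahead of it and the grasp point (between the pads) lies 3 mm ahead of it; z points along the fingers, y is the line along which they close (so a half turn about z gives the same grasp; the last joint's range is limited). The gripper opens to 88 mm and grips with 3 to 60 N. Pads are 19 mm wide; open, the fingers measure 130 mm over their backs; the gripper's body (78 mm by 193 mm) begins 47 mm behind the grasp point.
Start: joints at [-0.935, 0.359, 0.012, 0, -1.224, -0.288], TCP at [0.23, -0.635, 0.249] pointing down, gripper open.
Joint ranges: [-3.07, 3.07], [-1.43, 2.12], [-1.02, 1.25], [-3.03, 1.67], [-3.05, -0], [-3.03, 3.03]. Speed limits (rad/s): [2.39, 2.39, 3.01, 3.14, 3.14, 3.14].

## Interface

Orientations are given as [roll, pitch, yaw] about the fixed x, y, z axes, in that order (R = Rz(yaw) Ry(pitch) Rx(roll)).
In Python, from station import monitor, viewer, order gives the robot as it stands. The module is installed in compiled form; this text tells all that it offers.
- The arm moves only by the tool servo_tool, never from a script. Its argument "targets" is a list of rows, each an object with "angular": the turn, a rotation vector about the tool's x, y, z in degrees, a list of three; "xyz": the shift along the tool's x, y, z in cm, a list of three; "claw": the finger opening in cm, from 0 to 8.76. A call has 1 to 20 rows; each row shifts and turns the commanded pose from where the row before left it, along the tool's axes as they then stand; what a row does not reach is not made up. A row lasts 1/10 s, in which the tool goes at most 50 mm and 8.59 degrees, less where a joint would pass 70% of its speed; a pose out of reach is approached as far as the arm can. A call is refused whole if a number of a shift passes 5 or a number of a turn 8.59, either way. A call with a gripper value outside its range is refused whole. The fingers move at their own pace and stop on an object; "force" is the grip in N (left out, the last holds). Time passes only in rows, so rows that do not move let the fingers close. It gives the time, the measured TCP pose, the force, the opening and the grip force at its end, in the units of the state.
- monitor.get_state(): the state, without advancing time (a new reading comes with each control period).
- viewer.grab_frame(name): name is "scene" or "side" or "wrist"; returns a dict with "color" (400x640x3 uint8, blue, green, red), "fovy" (degrees; the focal length in pixels is half the picture's height over the tangent of half this angle, whatever the lens; pixels are square), "cx", "cy" (the principal point, pixels), "R" (3x3) and "t" (3): a world point X has camera coordinates R X + t. Camera axes: x right, y down, z forward; pixel columns grow to the right and rows downward; lengths in m; the calibration is good to about 2 mm. A picture is of the moment at which its call begins. There is no depth.
- order.job_done(): hands the job in; it is judged then, once.
The state is a dict: "t": time; "q": joint angles; "qd": joint speeds; "joint_efforts": joint torques, N m; "eef_pos": TCP position; "ee_rot": TCP orientation; "force": force on the tool from outside, world axes, zero at the start; "moment": the same for the moment, N m; "width": finger opening in m; "gripper_force": force on a finger pad.
Only numpy, scipy, OpenCV 4.12 (cv2) and the standard library are available. Lean on these libraries where they do the work, as an engineer would, in place of code of your own. Each camera call takes 0.05 s, during which the arm holds its last target. There are 200 camera calls.

## Task

The hardwood batten has a steel core somewhere inside. Without lifting it off the stand, gently slide it, without forcing it against the stand, plain end first across the green fulcrum until it tips up off the blue-end rest and stays level on the fulcrum by itself, touching neither rubber rest, and let go of it; then gently mark the balance point by seating the orange rider astride the batten directly above the fulcrum. Leave the batten level with the rider on it, and leave everything else on the table where it is.

Things in the scene. Friction and masses are not known exactly. Their poses are not given: they have to be found in the camera images.
- stand: Fixed stand: plywood base 100 x 360 x 15 mm with three uprights 56 mm wide (x) in a row along its y. Origin: centre of the base's underside, on the table; z up. Green fulcrum in the middle (y = 0). Two black rubber rests, tops at z = 65 mm, 14 mm long (y): at y = -145 mm (blue-end rest) and y = +120 mm; each has side lips 40 mm apart that rise 6 mm.
- fulcrum (a point): Centre of the green fulcrum's flat top (stand x = 0, y = 0, z = 70 mm); axes as the stand's. The flat is 12 mm long (y = -6 to +6 mm); side lips 36 mm apart rise 7 mm above it.
- batten: Loose hardwood batten 30 (x) x 400 (y) x 22 mm (z), 0.4 to 0.5 kg with its fixed hidden core; last 32 mm at -y painted blue. Origin: centre of the underside. Balance point: within 42 mm either side of the middle, unknown. Starts on the fulcrum and the blue-end rest, middle 70 to 90 mm on the stand's -y side of the fulcrum, blue end 2 degrees low; must slide towards the stand's +y. Its sides may be gripped.
- blue_end (a point): Centre of the batten's blue end face (batten y = -200 mm, 11 mm above the underside). Let go, the batten stays level only while its balance point is over the fulcrum's 12 mm flat; short of that the blue end sinks onto its rest, about 2 degrees low.
- plain_end (a point): Centre of the batten's plain end face (batten y = +200 mm, 11 mm above the underside). If the batten is slid too far this end sinks onto its rest, about 2.5 degrees low; then slide it back.
- rider: Loose orange clip, 40 g, on the table. Inverted U to straddle the batten: 43 (x) x 20 mm (y); legs 4 mm thick, 10 mm high, 35 mm apart inside; bridge z = 10 to 14 mm; square post 16 x 16 mm above it, z = 14 to 50 mm, to hold it by. Origin: centre of its underside. Seated, its bridge lies on the batten's top, x across the batten (either way round), origin 12 mm above the batten's underside.
- glaze_jar: Loose jar, 64 mm across, 100 mm high; bystander. Origin at the centre of its underside.
- offcut: Loose wooden offcut 50 x 150 x 22 mm; bystander. Origin at the centre of its underside.
- plaster_bat: Loose plaster disc 200 mm across, 18 mm thick; bystander. Origin at the centre of its underside.
- mallet: Loose hammer lying on the table; bystander.
- clay_brush: Loose brush lying on the table; bystander.
- tool_mug: Loose blue mug, 80 mm across, 95 mm high; bystander. Origin at the centre of its underside.
Mind the look-alikes: they are no part of the job. Of the things that look like the rider, the larger one is meant.

How it is judged:
On the way:
1. the batten balances level on the fulcrum alone, let go, with the rider not on it yet (angle between batten's own z axis and vertical below 0.014 rad and z of batten in the frame of stand between 0.066 and 0.074 m and x of batten in the frame of stand between -0.012 and 0.012 m and angle between the y axis of batten and the y axis of stand, either way round below 0.1 rad and contact force between batten and the fingers below 0.05 N and contact force between batten and the arm below 0.05 N and linear speed of batten below 0.02 m/s and angular speed of batten below 0.08 rad/s and contact force between rider and batten below 0.01 N), for 0.4 s.
At the end, for the whole second after the job is handed in: The batten rests level (0.8 degrees), untouched, on the fulcrum only, in line with the stand (6 degrees); the rider, let go, sits astride it, bridge on its top, square to it (11 degrees), its middle within 7 mm of the fulcrum's middle along the stand (angle between batten's own z axis and vertical below 0.014 rad and z of batten in the frame of stand between 0.066 and 0.074 m and x of batten in the frame of stand between -0.012 and 0.012 m and angle between the y axis of batten and the y axis of stand, either way round below 0.1 rad and contact force between each of batten, rider and the fingers below 0.05 N and contact force between batten and the arm below 0.05 N and linear speed of each of batten, rider below 0.02 m/s and angular speed of batten below 0.08 rad/s and y of rider in the frame of fulcrum between -0.007 and 0.007 m and z of rider in the frame of batten between 0.009 and 0.0145 m and angle between the x axis of rider and the x axis of batten, either way round below 0.2 rad and angle between rider's own z axis and vertical below 0.06 rad and x of rider in the frame of batten between -0.006 and 0.006 m).
It fails at once if the batten is pressed or jammed against the stand with more than 20 N (contact force between batten and stand above 20 N).
It fails at once if the rider is pressed on the batten with more than 15 N (contact force between rider and batten above 15 N).
It fails at once if the batten is lifted off the stand or tipped up (middle more than 20 mm above the fulcrum's top, or more than 7 degrees from level) (z of batten in the frame of stand above 0.09 m or angle between batten's own z axis and vertical above 0.122 rad or z of batten in the frame of stand below 0.05 m).
It fails at once if a bystander is moved by more than 20 mm (distance of any of glaze_jar, offcut, plaster_bat, mallet, clay_brush, tool_mug from where it was at the start of the episode above 0.02 m).
It also fails if it takes over 72 s, if anything falls off the work surface, if the arm or the gripper's body presses on something with over 40 N, if the wrist force passes 120 N, or if a joint passes its speed limit or range.

## Working session

There is one attempt and no reset: what is moved stays moved. The work goes in short steps, Python scripts to look and compute and a tool call to move; the robot and the scene stay as the last step left them, time stands still between calls to the robot, and variables do not carry over. Pictures are saved under pics/ and viewed, at most 10 in all, crops included, and the job is handed in when it is done.

Besides the shell and the picture viewer there is one more tool, called after ">>>" as name([rows], argument=value, ...), one row to a line, values as JSON. servo_tool: Moves the arm, as the interface text tells. Its arguments: {"type":"object","properties":{"targets":{"type":"array"},"force":{"type":"number"}},"required":["targets"]}

```bash
mkdir -p pics; cat > h.py <<'E'
import numpy as np, cv2
from station import monitor, viewer, order
def grab(n):
    f=viewer.grab_frame(n); f['f']=200/np.tan(np.radians(f['fovy'])/2); f['R']=np.array(f['R']);f['t']=np.array(f['t']); return f
def ray(f,u,v):
    d=f['R'].T@np.array([(u-f['cx'])/f['f'],(v-f['cy'])/f['f'],1]); return -f['R'].T@f['t'],d
def onz(f,u,v,z):
    c,d=ray(f,u,v); return c+d*(z-c[2])/d[2]
def proj(f,X):
    p=f['R']@np.array(X)+f['t']; return p[:2]/p[2]*f['f']+[f['cx'],f['cy']]
E
python3 - <<'E'
from h import *
for n in['scene','side','wrist']:
    f=grab(n); cv2.imwrite(f'pics/{n}0.png',f['color']); print(n,f['fovy'],f['cx'],f['cy'],(-f['R'].T@f['t']).round(3),f['R'].round(3).tolist())
    np.save(f'pics/{n}0.npy',f,allow_pickle=True)
print(monitor.get_state())
E
```

```text
scene 56.12237155791646 320.21489320456095 197.80050355604425 [ 1.075 -0.32   0.901] [[0.607, 0.795, 0.002], [0.608, -0.462, -0.645], [-0.512, 0.393, -0.764]]
side 47.57328076404332 323.21967806110064 209.37603086636094 [0.343 0.76  0.783] [[-0.967, -0.253, -0.013], [-0.173, 0.697, -0.696], [0.186, -0.671, -0.718]]
wrist 66.1517551591836 322.96045765541555 200.37398734407574 [ 0.169 -0.657  0.384] [[-0.34, 0.94, 0.001], [0.912, 0.33, 0.243], [0.228, 0.084, -0.97]]
{'t': 0.15, 'q': array([-9.34893956e-01,  3.59234550e-01,  1.12946168e-02, -2.13320086e-04,
       -1.22410985e+00, -2.88099747e-01]), 'qd': array([-0.00054601, -0.00218626,  0.0012492 ,  0.00141533,  0.00034502,
        0.00173421]), 'joint_efforts': array([-1.28630410e-03, -5.83276141e+01,  2.93291169e+01,  7.00123072e+00,
        8.76627106e-03, -1.23046311e-04]), 'eef_pos': array([ 0.22991804, -0.63428785,  0.24784847]), 'ee_rot': array([ 3.14033387e+00, -1.63874604e-04, -2.79386253e+00]), 'force': array([ 0.27472998, -0.49937967, -0.19680699]), 'moment': array([-0.00186367, -0.01326625, -0.03925364]), 'gripper_force': 0.0, 'width': 0.08779781426662199}
```

View pics/scene0.png

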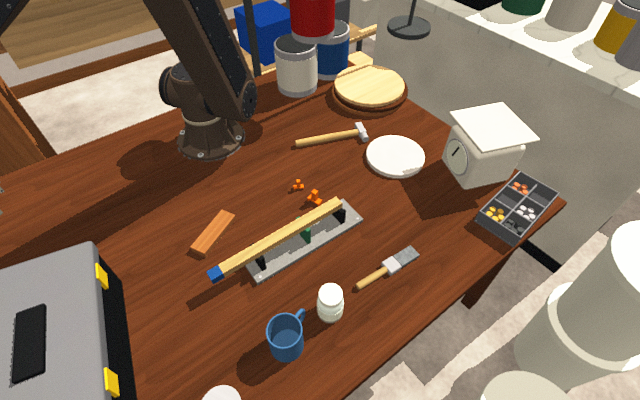

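View pics/side0.png

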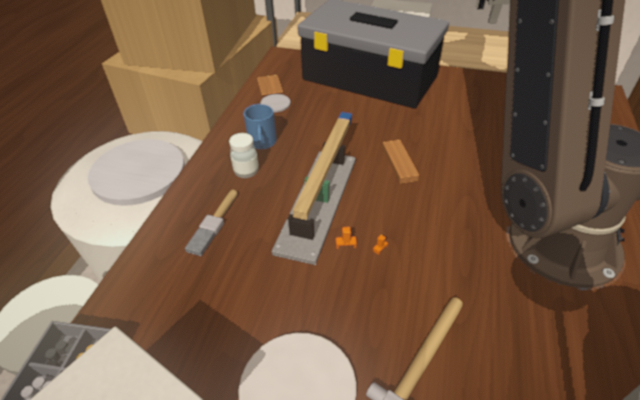

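The scene view shows the batten from its blue end (215,272) to its plain end (337,205). The green fulcrum is at (308,235). There are two orange clips: scene (315,197) / side (346,238), and a smaller one at scene (297,185) / side (380,243). The offcut, at scene (213,232), is the only other orange-brown thing. By the description, I choose the larger clip, at scene (315,197). I'll check it in a close crop.

```bash
python3 - <<'E'
from h import *
S=np.load('pics/scene0.npy',allow_pickle=True).item();D=np.load('pics/side0.npy',allow_pickle=True).item()
a=cv2.resize(S['color'][165:285,200:370],None,fx=4.6,fy=4.6,interpolation=cv2.INTER_CUBIC)[:,:780]
b=cv2.resize(D['color'][105:265,265:400],None,fx=3.7,fy=3.7,interpolation=cv2.INTER_CUBIC)
cv2.imwrite('pics/c1.png',a);cv2.imwrite('pics/c2.png',b)
for n,f in(('s',S),('d',D)):
    h=cv2.cvtColor(f['color'],cv2.COLOR_BGR2HSV)
    for nm,lo,hi in(('or',(5,225,130),(14,255,255)),('blue',(105,150,50),(120,255,255)),('green',(60,60,20),(90,255,255))):
        k,l,st,c=cv2.connectedComponentsWithStats(cv2.inRange(h,lo,hi))
        for i in range(1,k):
            if st[i,4]>15: print(n,nm,st[i],c[i].round(1),onz(f,*c[i],.02).round(3))
E
```

```text
s or [294 180   9  10  38] [297.4 185.2] [0.4   0.108 0.02 ]
s or [308 190  14  16  80] [314.4 197.6] [0.473 0.12  0.02 ]
s blue [ 252    0   39   66 1587] [269.7  27.3] [-0.552  0.608  0.02 ]
s blue [234   6  17  48 425] [241.9  27.9] [-0.63   0.495  0.02 ]
s blue [318  39  31  36 831] [332.   57.9] [-0.136  0.674  0.02 ]
s blue [207 266  17  17 177] [214.9 274.1] [ 0.526 -0.245  0.02 ]
s green [502   0  43  15 536] [522.8   6.2] [0.069 1.833 0.02 ]
s green [300 228  11  16 105] [305.9 234.9] [0.57  0.018 0.02 ]
d or [379 240   6   7  23] [380.8 243.4] [0.392 0.116 0.02 ]
d blue [342 114   8   4  22] [345.4 115.4] [ 0.575 -0.34   0.02 ]
d green [322 181   7  21  99] [325.2 190.7] [ 0.552 -0.016  0.02 ]
```

View pics/c1.png

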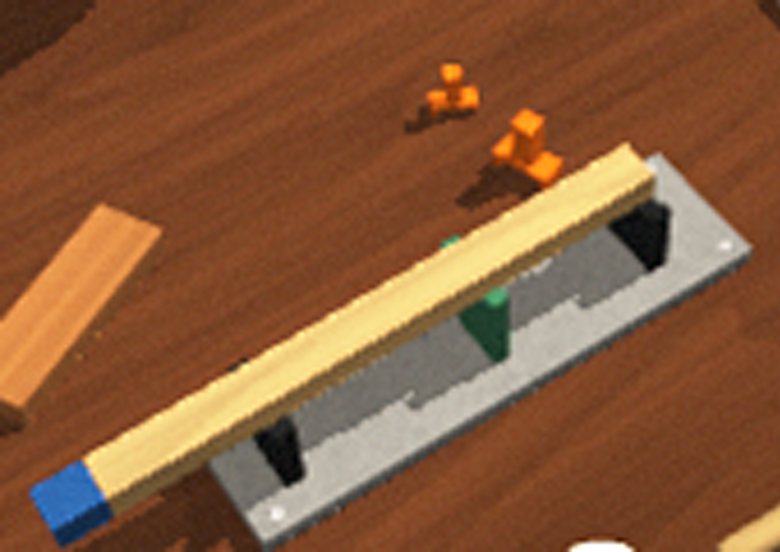

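View pics/c2.png

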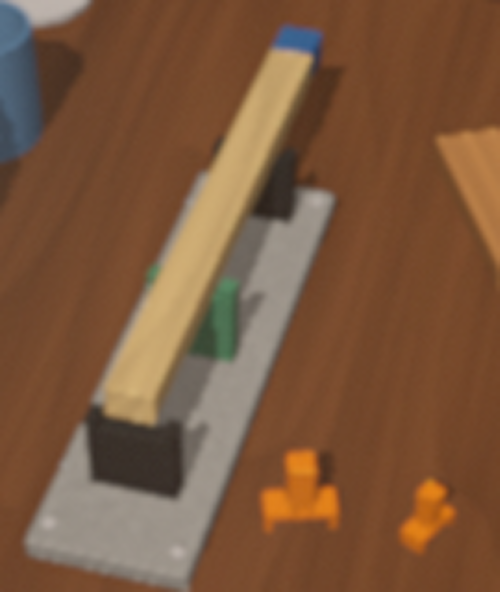

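```bash
python3 - <<'E'
from h import *
S=np.load('pics/scene0.npy',allow_pickle=True).item();D=np.load('pics/side0.npy',allow_pickle=True).item()
s=lambda x,y:(x/4.6+200-.4,y/4.6+165-.4)
d=lambda x,y:(x/3.7+265-.4,y/3.7+105-.4)
def P(n,f,uv,z): print(n,onz(f,*uv,z).round(4))
for c in[(658,155),(750,246),(265,540)]:P('Sbase',S,s(*c),.015)
for c in[(30,543),(187,577),(335,195),(203,178)]:P('Dbase',D,d(*c),.015)
for c in[(628,145),(657,180)]:P('Splain',S,s(*c),.096)
for c in[(106,397),(155,403)]:P('Dplain',D,d(*c),.096)
for c in[(30,492),(82,460),(110,498),(60,530)]:P('Sblue',S,s(*c),.082)
for c in[(280,27),(322,32)]:P('Dblue',D,d(*c),.082)
P('Spost',S,s(527,122),.05);P('Dpost',D,d(301,458),.05)
P('Slegs',S,s(493,148),.012);P('Slegs',S,s(563,165),.012);P('Dlegs',D,d(262,490),.014);P('Dlegs',D,d(339,490),.014)
P('small',D,d(428,515),.01)
P('jar',S,(330,290),.1);P('mug',S,(285,323),.095);P('off',S,s(130,218),.022);P('off',S,s(20,400),.022);P('brush',S,(417,255),.01)
E
```

```text
Sbase [0.5251 0.1899 0.015 ]
Sbase [0.6199 0.1883 0.015 ]
Sbase [ 0.61   -0.1681  0.015 ]
Dbase [0.6159 0.1909 0.015 ]
Dbase [0.5199 0.1927 0.015 ]
Dbase [ 0.5083 -0.1644  0.015 ]
Dbase [ 0.6052 -0.1606  0.015 ]
Splain [0.558  0.1338 0.096 ]
Splain [0.5902 0.1303 0.096 ]
Dplain [0.58   0.1399 0.096 ]
Dplain [0.5516 0.1377 0.096 ]
Sblue [ 0.5452 -0.2644  0.082 ]
Sblue [ 0.5445 -0.2333  0.082 ]
Sblue [ 0.5742 -0.2322  0.082 ]
Sblue [ 0.5752 -0.262   0.082 ]
Dblue [ 0.5729 -0.2634  0.082 ]
Dblue [ 0.5416 -0.2643  0.082 ]
Spost [0.473  0.1195 0.05  ]
Dpost [0.4705 0.1181 0.05  ]
Slegs [0.4509 0.1068 0.012 ]
Slegs [0.4914 0.1354 0.012 ]
Dlegs [0.4938 0.1175 0.014 ]
Dlegs [0.4489 0.1062 0.014 ]
small [0.394  0.1092 0.01  ]
jar [ 0.7743 -0.0592  0.1   ]
mug [ 0.7741 -0.1848  0.095 ]
off [ 0.364  -0.1195  0.022 ]
off [ 0.4467 -0.2374  0.022 ]
brush [0.8037 0.2257 0.01  ]
```

The crop confirms the choice: the larger clip is the one next to the stand, with its post top at about (0.472, 0.119). The stand is near (0.564, 0.013) with its y axis along (0.03, 1). The batten's middle is about 77 mm short of the fulcrum. I'll bring the wrist over it.

>>> servo_tool([
  {"angular": [0, 0, 0], "xyz": [-1.7, 4.7, 0], "claw": 8},
  {"angular": [0, 0, 0], "xyz": [-1.7, 4.7, 0], "claw": 8},
  {"angular": [0, 0, 0], "xyz": [-1.7, 4.7, 0], "claw": 8},
  {"angular": [0, 0, 0], "xyz": [-1.7, 4.7, 0], "claw": 8},
  {"angular": [0, 0, 0], "xyz": [-1.7, 4.7, 0], "claw": 8},
  {"angular": [0, 0, 0], "xyz": [-1.7, 4.7, 0], "claw": 8},
  {"angular": [0, 0, -8.5], "xyz": [0, 0, 0], "claw": 8},
  {"angular": [0, 0, -8.5], "xyz": [0, 0, 0], "claw": 8},
  {"angular": [0, 0, -8.5], "xyz": [0, 0, 0], "claw": 8},
  {"angular": [0, 0, -8.5], "xyz": [0, 0, 0], "claw": 8},
  {"angular": [0, 0, -8.5], "xyz": [0, 0, 0], "claw": 8},
  {"angular": [0, 0, -8.5], "xyz": [0, 0, 0], "claw": 8},
  {"angular": [0, 0, -8.5], "xyz": [0, 0, 0], "claw": 8},
  {"angular": [0, 0, -8.5], "xyz": [0, 0, 0], "claw": 8},
], force=6)

```text
t: 1.55
eef_pos: [0.2296, -0.3346, 0.2485]
ee_rot: [3.142, 0.0, -1.601]
force: [0.3, -0.2, -0.4]
width: 0.08
gripper_force: 0.0
```

>>> servo_tool([
  {"angular": [0, 0, 0], "xyz": [-2.9, -4.0, 0], "claw": 8},
  {"angular": [0, 0, 0], "xyz": [-2.9, -4.0, 0], "claw": 8},
  {"angular": [0, 0, 0], "xyz": [-2.9, -4.0, 0], "claw": 8},
  {"angular": [0, 0, 0], "xyz": [-2.9, -4.0, 0], "claw": 8},
  {"angular": [0, 0, 0], "xyz": [-2.9, -4.0, 0], "claw": 8},
  {"angular": [0, 0, 0], "xyz": [-2.9, -4.0, 0], "claw": 8},
  {"angular": [0, 0, 0], "xyz": [-2.9, -4.0, 0], "claw": 8},
  {"angular": [0, 0, 0], "xyz": [-2.9, -4.0, 0], "claw": 8},
  {"angular": [0, 0, 0], "xyz": [0, 0, 0], "claw": 8},
])

```text
t: 2.45
eef_pos: [0.5618, -0.1115, 0.2471]
ee_rot: [3.141, -0.0, -1.604]
force: [-1.0, -0.0, -0.6]
width: 0.0801
gripper_force: 0.0
```

```bash
python3 - <<'E'
from h import *
f=grab('wrist'); cv2.imwrite('pics/w1.png',f['color']); np.save('pics/w1.npy',f,allow_pickle=True)
s=monitor.get_state(); print(s['eef_pos'],s['ee_rot'],(-f['R'].T@f['t']).round(3))
E
```

```text
[ 0.55960527 -0.11268526  0.24709937] [ 3.13946431e+00 -2.33170792e-04 -1.60462222e+00] [ 0.561 -0.177  0.384]
```

View pics/w1.png

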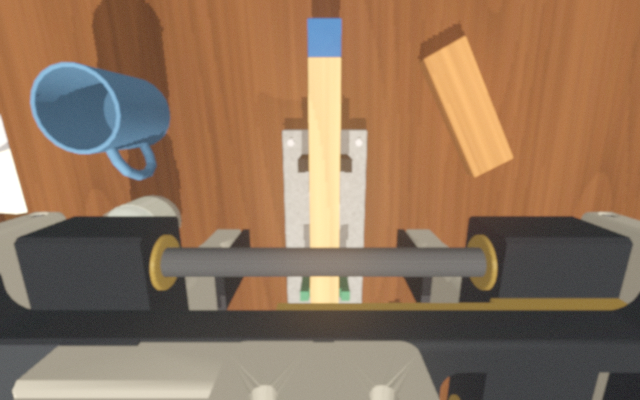

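The wrist view looks along the batten: blue end at (324,19), blue/wood border at row 56, base edges at columns 284–366, green lips at (304,295) and (345,295). Now I'll measure its axis.

```bash
cat >> h.py <<'E'
def axis(f,z0=.092,sl=.035,yf=.0):
    # batten top centreline points (wrist view): columns of wood/blue per row
    h=cv2.cvtColor(f['color'],cv2.COLOR_BGR2HSV); m=cv2.inRange(h,(14,60,120),(30,190,255)); out=[]
    for v in range(60,230,10):
        u=np.where(m[v,280:370])[0]+280
        if len(u)>15:
            a,b=u.min()-.5,u.max()+.5
            P=onz(f,a,v,z0);Q=onz(f,b,v,z0); z=z0+sl*((P[1]+Q[1])/2-yf)
            P=onz(f,a,v,z);Q=onz(f,b,v,z); out.append(np.r_[(P+Q)/2,np.linalg.norm(P-Q)])
    return np.array(out)
def blueend(f,z):
    h=cv2.cvtColor(f['color'],cv2.COLOR_BGR2HSV); m=cv2.inRange(h,(105,150,50),(120,255,255)); m[:,:250]=0;m[:,400:]=0
    ys,xs=np.where(m); return xs.min(),xs.max()+1,ys.min(),ys.max()+1,onz(f,xs.mean(),ys.min()-.5,z),onz(f,xs.mean(),ys.max()+.5,z)
E
python3 - <<'E'
from h import *
f=np.load('pics/w1.npy',allow_pickle=True).item()
A=axis(f); print(A.round(4)); print(np.polyfit(A[:,1],A[:,0],1)); print(blueend(f,.083))
for u,v,z in((284,131,.015),(366,131,.015),(300,291,.077),(349,291,.077)): print(onz(f,u,v,z).round(4))
E
```

```text
[[ 0.5464 -0.2326  0.0839  0.0533]
 [ 0.5571 -0.2245  0.0842  0.0327]
 [ 0.5601 -0.216   0.0845  0.0768]
 [ 0.5613 -0.2074  0.0848  0.0552]
 [ 0.5565 -0.1984  0.0851  0.0695]
 [ 0.5573 -0.1895  0.0854  0.069 ]
 [ 0.5533 -0.1804  0.0857  0.0704]
 [ 0.5475 -0.171   0.086   0.0567]
 [ 0.5729 -0.1626  0.0863  0.058 ]
 [ 0.5728 -0.1532  0.0866  0.0575]
 [ 0.552  -0.143   0.087   0.0656]
 [ 0.5508 -0.1333  0.0873  0.0689]
 [ 0.5462 -0.1233  0.0877  0.0596]
 [ 0.5469 -0.1134  0.088   0.0591]
 [ 0.5758 -0.1043  0.0883  0.0595]
 [ 0.5623 -0.0937  0.0887  0.0299]
 [ 0.5466 -0.0828  0.0891  0.0603]]
[0.00327435 0.55732811]Traceback (most recent call last):
  File "<stdin>", line 3, in <module>
  File "h.py", line 23, in blueend
    ys,xs=np.where(m); return xs.min(),xs.max()+1,ys.min(),ys.max()+1,onz(f,xs.mean(),ys.min()-.5,z),onz(f,xs.mean(),ys.max()+.5,z)
                              ~~~~~~^^
    return umr_minimum(a, axis, None, out, keepdims, initial, where)
ValueError: zero-size array to reduction operation minimum which has no identity
```

```bash
sed -i 's/m=cv2.inRange(h,(14,60,120),(30,190,255)); out/k,l,st,_=cv2.connectedComponentsWithStats(cv2.inRange(h,(14,50,190),(30,190,255))); m=np.uint8(l==1+np.argmax(st[1:,4])); out/; s/(105,150,50),(120,255,255)); m\[/(100,100,50),(125,255,255)); m[/' h.py
python3 - <<'E'
from h import *
f=np.load('pics/w1.npy',allow_pickle=True).item()
h=cv2.cvtColor(f['color'],cv2.COLOR_BGR2HSV); print(h[40,324],h[80,324],h[200,324],h[80,300])
A=axis(f); print(A[::3].round(4)); print(np.polyfit(A[:,1],A[:,0],1)); print(blueend(f,.083))
for u,v,z in((284,131,.015),(366,131,.015),(300,291,.077),(349,291,.077)): print(onz(f,u,v,z).round(4))
E
```

```text
[106 118 209] [ 21  86 255] [ 23  81 255] [ 12 141 179]
[[ 0.5572 -0.233   0.0839  0.0316]
 [ 0.5581 -0.2073  0.0848  0.0322]
 [ 0.559  -0.1806  0.0857  0.031 ]
 [ 0.5594 -0.1527  0.0866  0.0326]
 [ 0.5608 -0.1238  0.0876  0.0303]
 [ 0.5618 -0.0937  0.0887  0.0309]]
[0.03267242 0.56469664]
(np.int64(308), np.int64(341), np.int64(19), np.int64(56), array([ 0.55618318, -0.26684694,  0.083     ]), array([ 0.5571595 , -0.23688238,  0.083     ]))
[ 0.6058 -0.1704  0.015 ]
[ 0.5098 -0.1672  0.015 ]
[0.5916 0.0023 0.077 ]
[0.5371 0.0041 0.077 ]
```

>>> servo_tool([
  {"angular": [0, 0, 0], "xyz": [0, 0, 4.5], "claw": 6},
  {"angular": [0, 0, 0], "xyz": [0, 0, 4.5], "claw": 5},
  {"angular": [0, 0, 0], "xyz": [0, 0, 4], "claw": 4.2},
  {"angular": [0, 0, 0], "xyz": [0, 0, 1.7], "claw": 4.2},
  {"angular": [0, 0, 0], "xyz": [0, 0, 0], "claw": 4.2},
  {"angular": [0, 0, 0], "xyz": [0, 0, 0], "claw": 4.2},
], force=5)

```text
t: 3.1
eef_pos: [0.558, -0.1149, 0.1023]
ee_rot: [-3.141, -0.0, -1.607]
force: [0.2, -0.0, 0.5]
width: 0.0429
gripper_force: 0.0
```

```bash
python3 - <<'E'
from h import *
f=grab('wrist'); A=axis(f); p=np.polyfit(A[:,1],A[:,0],1);s=monitor.get_state(); print(len(A),p,s['eef_pos'],np.polyval(p,s['eef_pos'][1]),s['ee_rot'],s['force'],s['moment'],s['width'])
E
```

```text
Traceback (most recent call last):
IndexError: too many indices for array: array is 1-dimensional, but 2 were indexed
```

>>> servo_tool([
  {"angular": [0, 0, -0.2], "xyz": [0, -0.25, 0.1], "claw": 4.2},
  {"angular": [0, 0, 0], "xyz": [0, 0, 0], "claw": 3.6},
  {"angular": [0, 0, 0], "xyz": [0, 0, 0], "claw": 3.2},
  {"angular": [0, 0, 0], "xyz": [0, 0, 0], "claw": 2.6},
  {"angular": [0, 0, 0], "xyz": [0, 0, 0], "claw": 2.6},
], force=5)

```text
t: 3.65
eef_pos: [0.5607, -0.1145, 0.1011]
ee_rot: [-3.141, 0.0, -1.603]
force: [-0.4, -0.1, 3.1]
width: 0.0304
gripper_force: 5.0
```

```bash
python3 - <<'E'
from h import *
s=monitor.get_state(); print({k:s[k] for k in('eef_pos','ee_rot','force','moment','width','gripper_force')})
f=grab('side'); cv2.imwrite('pics/d2.png',cv2.resize(f['color'][60:280,230:440],None,fx=2.7,fy=2.7))
E
```

```text
{'eef_pos': array([ 0.56066536, -0.11448066,  0.10105653]), 'ee_rot': array([-3.14098600e+00,  1.21698598e-05, -1.60333072e+00]), 'force': array([-0.43144652, -0.09208748,  3.12274845]), 'moment': array([ 0.27285283,  0.45651595, -0.02594612]), 'width': 0.03040315699424467, 'gripper_force': 5.0009071826934814}
```

View pics/d2.png

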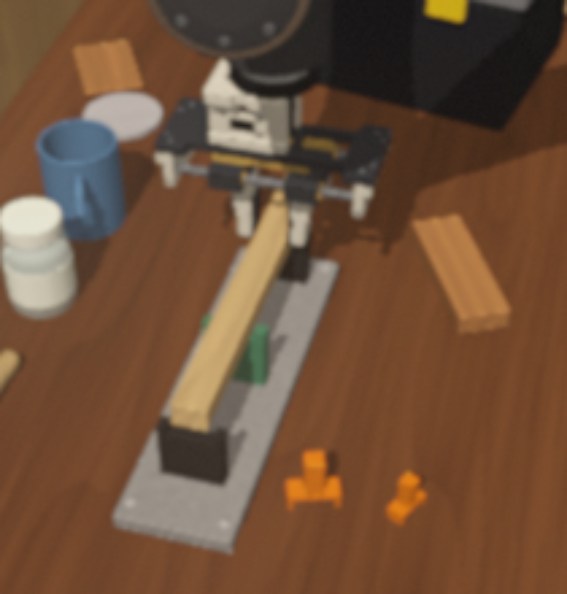

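Gripped at 30.4 mm, clear of the uprights. I'll slide along the batten's own axis.

>>> servo_tool([
  {"angular": [0, 0, 0], "xyz": [-0.3, 0, -0.01], "claw": 2.6},
  {"angular": [0, 0, 0], "xyz": [-0.5, 0, -0.02], "claw": 2.6},
  {"angular": [0, 0, 0], "xyz": [-0.5, 0, -0.02], "claw": 2.6},
  {"angular": [0, 0, 0], "xyz": [-0.5, 0, -0.02], "claw": 2.6},
  {"angular": [0, 0, 0], "xyz": [-0.5, 0, -0.02], "claw": 2.6},
  {"angular": [0, 0, 0], "xyz": [-0.5, 0, -0.02], "claw": 2.6},
  {"angular": [0, 0, 0], "xyz": [-0.5, 0, -0.02], "claw": 2.6},
  {"angular": [0, 0, 0], "xyz": [-0.2, 0, -0.01], "claw": 2.6},
  {"angular": [0, 0, 0], "xyz": [0, 0, 0], "claw": 2.6},
])

```text
t: 4.6
eef_pos: [0.5617, -0.0797, 0.1022]
ee_rot: [-3.141, -0.0, -1.603]
force: [-0.6, -4.2, 4.0]
width: 0.0299
gripper_force: 5.0
```

```bash
python3 - <<'E'
from h import *
s=monitor.get_state(); print({k:s[k].round(3) for k in('eef_pos','ee_rot','force','moment')},s['gripper_force'])
E
```

```text
{'eef_pos': array([ 0.562, -0.08 ,  0.102]), 'ee_rot': array([-3.141, -0.   , -1.603]), 'force': array([-0.561, -4.234,  3.959]), 'moment': array([-1.166,  0.432,  0.008])} 5.000904053449631
```

>>> servo_tool([
  {"angular": [0, 0, 0], "xyz": [0, 0, -0.1], "claw": 2.6},
  {"angular": [0, 0, 0], "xyz": [0, 0, -0.1], "claw": 2.6},
  {"angular": [0, 0, 0], "xyz": [0, 0, -0.1], "claw": 2.6},
  {"angular": [0, 0, 0], "xyz": [0, 0, 0], "claw": 2.6},
])

```text
t: 5.0
eef_pos: [0.5613, -0.0792, 0.1046]
ee_rot: [3.141, 0.0, -1.604]
force: [-0.3, 1.4, -2.9]
width: 0.03
gripper_force: 5.0
```

```bash
python3 - <<'E'
from h import *
s=monitor.get_state(); print({k:s[k].round(3) for k in('eef_pos','ee_rot','force','moment')},s['gripper_force'])
f=grab('wrist');cv2.imwrite('pics/w2.png',f['color']);np.save('pics/w2.npy',f,allow_pickle=True)
try: print(blueend(f,.085))
except Exception as e: print(e)
E
```

```text
{'eef_pos': array([ 0.561, -0.079,  0.105]), 'ee_rot': array([ 3.141,  0.   , -1.604]), 'force': array([-0.328,  1.448, -2.864]), 'moment': array([ 0.29 ,  0.078, -0.037])} 4.997517094016075
zero-size array to reduction operation minimum which has no identity
```

View pics/w2.png

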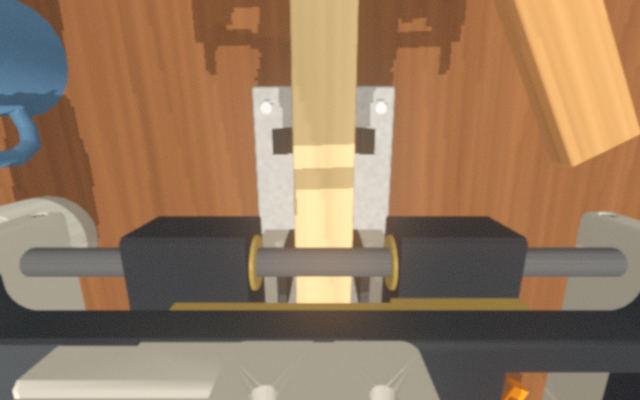

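Raising the tool 3 mm makes it carry about 2.9 N at 84 mm, so the balance point looks roughly 50–60 mm short of the flat. I'll slide 42 mm more, then let go to test.

>>> servo_tool([
  {"angular": [0, 0, 0], "xyz": [-0.3, 0, -0.01], "claw": 2.6},
  {"angular": [0, 0, 0], "xyz": [-0.5, 0, -0.01], "claw": 2.6},
  {"angular": [0, 0, 0], "xyz": [-0.5, 0, -0.01], "claw": 2.6},
  {"angular": [0, 0, 0], "xyz": [-0.5, 0, -0.01], "claw": 2.6},
  {"angular": [0, 0, 0], "xyz": [-0.5, 0, -0.01], "claw": 2.6},
  {"angular": [0, 0, 0], "xyz": [-0.5, 0, -0.01], "claw": 2.6},
  {"angular": [0, 0, 0], "xyz": [-0.5, 0, -0.01], "claw": 2.6},
  {"angular": [0, 0, 0], "xyz": [-0.5, 0, -0.01], "claw": 2.6},
  {"angular": [0, 0, 0], "xyz": [-0.4, 0, -0.01], "claw": 2.6},
  {"angular": [0, 0, 0], "xyz": [0, 0, 0], "claw": 2.6},
])

```text
t: 6.05
eef_pos: [0.5631, -0.0368, 0.1059]
ee_rot: [-3.141, 0.001, -1.603]
force: [0.4, 1.1, -1.3]
width: 0.0296
gripper_force: 5.0
```

```bash
cat >> h.py <<'E'
def bluez(f):
    # pixel of the blue paint in scene view (near the batten end)
    h=cv2.cvtColor(f['color'],cv2.COLOR_BGR2HSV); m=cv2.inRange(h,(105,150,50),(120,255,255)); m[:180]=0;m[300:]=0;m[:,:195]=0;m[:,330:]=0
    k,l,st,c=cv2.connectedComponentsWithStats(m); i=1+np.argmax(st[1:,4]); return st[i],c[i]
E
python3 - <<'E'
from h import *
s=monitor.get_state(); print({k:s[k].round(3) for k in('eef_pos','ee_rot','force','moment')},s['gripper_force'])
f=grab('scene'); print(bluez(f))
E
```

```text
{'eef_pos': array([ 0.563, -0.037,  0.106]), 'ee_rot': array([-3.141e+00,  1.000e-03, -1.603e+00]), 'force': array([ 0.4  ,  1.057, -1.325]), 'moment': array([ 0.594,  0.172, -0.004])} 4.9993278086185455
(array([235, 248,  15,  17, 166], dtype=int32), array([242.19879518, 256.12048193]))
```

Release and look at where the blue end goes.

>>> servo_tool([
  {"angular": [0, 0, 0], "xyz": [0, 0, 0], "claw": 3.8},
  {"angular": [0, 0, 0], "xyz": [0, 0, 0], "claw": 3.8},
  {"angular": [0, 0, 0], "xyz": [0, 0, 0], "claw": 3.8},
  {"angular": [0, 0, 0], "xyz": [0, 0, 0], "claw": 3.8},
  {"angular": [0, 0, 0], "xyz": [0, 0, 0], "claw": 3.8},
])

```text
t: 6.6
eef_pos: [0.563, -0.0377, 0.1059]
ee_rot: [-3.141, 0.0, -1.604]
force: [0.5, 0.2, -0.4]
width: 0.0381
gripper_force: 0.0
```

```bash
python3 - <<'E'
from h import *
s=monitor.get_state(); print({k:s[k].round(3) for k in('eef_pos','ee_rot','force','moment')},s['gripper_force'],s['width'])
f=grab('scene'); print(bluez(f)); np.save('pics/s3.npy',f,allow_pickle=True)
# predicted blue end centroid (top+end approx) for y shift 77: level vs low
for z in(.081,.083,.085,.087,.092): print(z,proj(f,[.559,-.175,z]).round(1),proj(f,[.559,-.185,z]).round(1))
g=grab('wrist'); cv2.imwrite('pics/w3.png',g['color']); np.save('pics/w3.npy',g,allow_pickle=True)
E
```

```text
{'eef_pos': array([ 0.563, -0.038,  0.106]), 'ee_rot': array([-3.141,  0.   , -1.604]), 'force': array([ 0.476,  0.242, -0.388]), 'moment': array([0.016, 0.067, 0.019])} 0.0 0.03807749608549094
(array([235, 250,  16,  17, 162], dtype=int32), array([242.63580247, 257.97530864]))
0.081 [241.  256.5] [237.5 258.6]
0.083 [240.9 256.1] [237.4 258.2]
0.085 [240.8 255.7] [237.3 257.8]
0.087 [240.7 255.3] [237.1 257.4]
0.092 [240.3 254.2] [236.8 256.3]
```

It was held level and sank about 9 mm onto the rest, so it is not there yet. I'll step 12 mm and let go again.

>>> servo_tool([
  {"angular": [0, 0, 0], "xyz": [0, 0, 0.4], "claw": 3.8},
  {"angular": [0, 0, 0], "xyz": [0, 0, 0], "claw": 3.2},
  {"angular": [0, 0, 0], "xyz": [0, 0, 0], "claw": 2.6},
  {"angular": [0, 0, 0], "xyz": [0, 0, 0], "claw": 2.6},
  {"angular": [0, 0, 0], "xyz": [-0.2, 0, -0.04], "claw": 2.6},
  {"angular": [0, 0, 0], "xyz": [-0.4, 0, -0.02], "claw": 2.6},
  {"angular": [0, 0, 0], "xyz": [-0.4, 0, -0.02], "claw": 2.6},
  {"angular": [0, 0, 0], "xyz": [-0.2, 0, -0.01], "claw": 2.6},
  {"angular": [0, 0, 0], "xyz": [0, 0, 0], "claw": 2.6},
  {"angular": [0, 0, 0], "xyz": [0, 0, 0], "claw": 3.8},
  {"angular": [0, 0, 0], "xyz": [0, 0, 0], "claw": 3.8},
  {"angular": [0, 0, 0], "xyz": [0, 0, 0], "claw": 3.8},
  {"angular": [0, 0, 0], "xyz": [0, 0, 0], "claw": 3.8},
  {"angular": [0, 0, 0], "xyz": [0, 0, 0], "claw": 3.8},
  {"angular": [0, 0, 0], "xyz": [0, 0, 0], "claw": 3.8},
])

```text
t: 8.2
eef_pos: [0.5634, -0.0256, 0.1027]
ee_rot: [3.142, 0.0, -1.604]
force: [0.1, -0.7, -0.4]
width: 0.0381
gripper_force: 0.0
```

```bash
cat >> h.py <<'E'
def look():
    s=monitor.get_state(); print(s['t'],s['eef_pos'].round(4),s['force'].round(2),s['width'])
    f=grab('scene'); st,c=bluez(f); print(st,c.round(2))
    # intersect ray of blue centroid with batten mid-plane x=.5646+.0327y : gives y,z
    o,d=ray(f,*c); k=(.5646+.0327*o[1]-o[0])/(d[0]-.0327*d[1]); print('blue y,z',(o+k*d).round(4)); return f
E
python3 - <<'E'
from h import *
f0=np.load('pics/scene0.npy',allow_pickle=True).item();f3=np.load('pics/s3.npy',allow_pickle=True).item()
for f in(f0,f3):
    st,c=bluez(f);o,d=ray(f,*c); k=(.5646+.0327*o[1]-o[0])/(d[0]-.0327*d[1]); print('blue y,z',(o+k*d).round(4))
f=look();np.save('pics/s4.npy',f,allow_pickle=True)
E
```

```text
blue y,z [ 0.5564 -0.2494  0.0692]
blue y,z [ 0.559  -0.1721  0.071 ]
8.2 [ 0.5634 -0.0256  0.1027] [ 0.1  -0.69 -0.37] 0.03807154140687891
[239 246  17  17 169] [246.39 253.58]
blue y,z [ 0.5594 -0.1598  0.0805]
```

```bash
python3 - <<'E'
from h import *
f=np.load('pics/s4.npy',allow_pickle=True).item();g=grab('side');np.save('pics/d4.npy',g,allow_pickle=True)
a=cv2.resize(f['color'][155:285,225:385],(550,447),interpolation=cv2.INTER_CUBIC);b=cv2.resize(g['color'][150:280,260:330],(241,447),interpolation=cv2.INTER_CUBIC)
cv2.imwrite('pics/c4.png',np.hstack([a,b]))
E
```

```text
(no output)
```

View pics/c4.png

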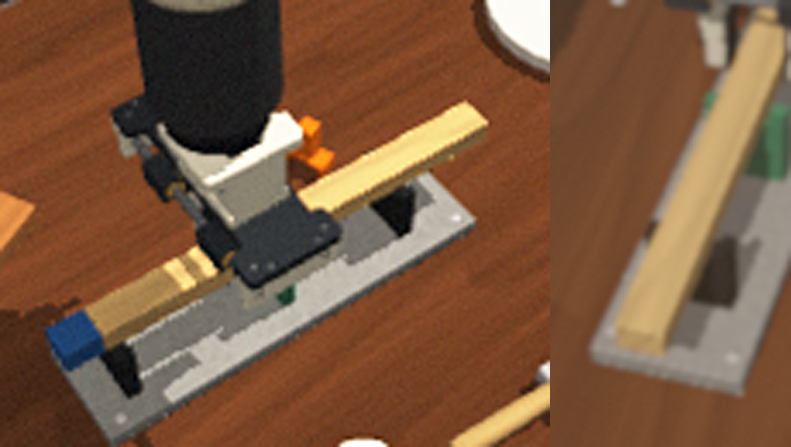

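```bash
python3 - <<'E'
from h import *
f=np.load('pics/s4.npy',allow_pickle=True).item();g=np.load('pics/d4.npy',allow_pickle=True).item()
def mid(f,u,v):
    o,d=ray(f,u,v); k=(.5646+.0327*o[1]-o[0])/(d[0]-.0327*d[1]); return (o+k*d).round(4)
print('plain scene',mid(f,363.2,187)); print('plain side',mid(g,285.7,246))
print('blue top-end scene',mid(f,225+60/3.4375,155+344/3.4375))
f0=np.load('pics/scene0.npy',allow_pickle=True).item()
print('start blue',mid(f0,200+45/4.6-.4,165+511/4.6-.4),'plain',mid(f0,200+642/4.6-.4,165+162/4.6-.4))
def tri(u,v,a,b):
    o,d=ray(f,u,v);p,e=ray(g,a,b);A=np.c_[d,-e];k=np.linalg.lstsq(A,p-o,rcond=None)[0];return ((o+k[0]*d+p+k[1]*e)/2).round(4)
print(tri(363.2,187,285.7,246))
E
```

```text
plain scene [0.5719 0.2246 0.0855]
plain side [0.5718 0.2201 0.0805]
blue top-end scene [ 0.559  -0.1705  0.0835]
start blue [ 0.556  -0.2627  0.0752] plain [0.5691 0.1363 0.0884]
[0.5709 0.2244 0.0853]
```

Blue end top z is 0.0835 and plain end top z is 0.0855–0.0853 (they differed by 13 mm at the start). So the batten is level on the fulcrum alone, with the fingers clear. Next I'll rise and look at the rider from near.

>>> servo_tool([
  {"angular": [0, 0, 0], "xyz": [0, 0, -1], "claw": 3.8},
  {"angular": [0, 0, 0], "xyz": [0, 0, -3], "claw": 3.8},
  {"angular": [0, 0, 0], "xyz": [0, 0, -5], "claw": 3.8},
  {"angular": [0, 0, 0], "xyz": [0, 0, -5], "claw": 3.8},
  {"angular": [0, 0, 0], "xyz": [-4.0, 2.0, 0], "claw": 5},
  {"angular": [0, 0, 0], "xyz": [-4.0, 2.0, 0], "claw": 5},
  {"angular": [0, 0, 0], "xyz": [-4.0, 2.0, 0], "claw": 5},
  {"angular": [0, 0, 0], "xyz": [-4.0, 2.0, 0], "claw": 5},
  {"angular": [0, 0, 0], "xyz": [-4.0, 2.0, 0], "claw": 5},
  {"angular": [0, 0, 0], "xyz": [0, 0, 0], "claw": 5},
  {"angular": [0, 0, 0], "xyz": [0, 0, 0], "claw": 5},
])

```text
t: 9.4
eef_pos: [0.4696, 0.1786, 0.2436]
ee_rot: [-3.141, 0.001, -1.601]
force: [0.9, -0.1, -0.6]
width: 0.0502
gripper_force: 0.0
```

```bash
python3 - <<'E'
from h import *
f=grab('wrist');np.save('pics/w5.npy',f,allow_pickle=True)
cv2.imwrite('pics/w5.png',f['color'])
s=monitor.get_state();print(s['eef_pos'],s['ee_rot'])
look()
E
```

```text
[0.46989935 0.17779712 0.24338231] [-3.14108973e+00  3.29254436e-04 -1.60219916e+00]
9.45 [0.4699 0.1778 0.2434] [0.63 0.58 0.67] 0.04981037972743364
[239 246  16  17 170] [246.45 254.22]
blue y,z [ 0.5594 -0.1601  0.0777]
```

View pics/w5.png

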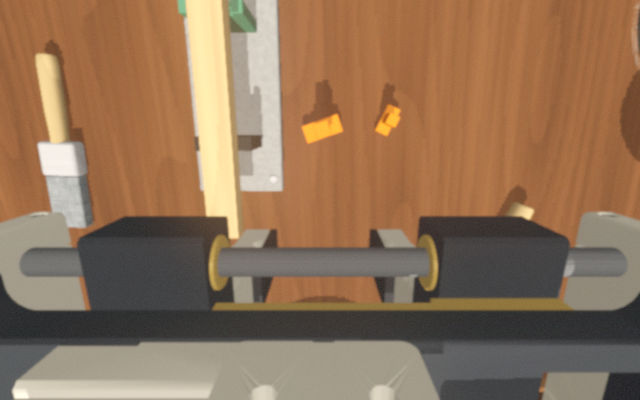

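The wrist view shows the larger clip at (322,128) and the smaller at (388,120). Next: rider pose and a batten recheck.

```bash
python3 - <<'E'
from h import *
f=np.load('pics/w5.npy',allow_pickle=True).item()
h=cv2.cvtColor(f['color'],cv2.COLOR_BGR2HSV); m=cv2.inRange(h,(5,200,150),(18,255,255)); m[:,:290]=0;m[170:]=0;m[:,360:]=0
c=max(cv2.findContours(m,0,1)[0],key=cv2.contourArea); 
b=cv2.boxPoints(cv2.minAreaRect(c)); 
for z in(.014,.05): 
    P=np.array([onz(f,*p,z)[:2] for p in b]); print(z,P.mean(0).round(4),[ (np.linalg.norm(P[i]-P[i-1]).round(4),np.degrees(np.arctan2(*(P[i]-P[i-1])[::-1])).round(1)) for i in range(4)])
print(b)
cv2.imwrite('pics/c5.png',cv2.resize(f['color'][95:155,285:365],None,fx=8,fy=8,interpolation=cv2.INTER_CUBIC))
g=look()
def mid(f,u,v):
    o,d=ray(f,u,v); k=(.5646+.0327*o[1]-o[0])/(d[0]-.0327*d[1]); return (o+k*d).round(4)
E
```

```text
0.014 [0.4613 0.116 ] [(np.float64(0.0), np.float64(0.0)), (np.float64(0.0), np.float64(0.0)), (np.float64(0.0), np.float64(0.0)), (np.float64(0.0), np.float64(0.0))]
0.05 [0.462  0.1156] [(np.float64(0.0), np.float64(0.0)), (np.float64(0.0), np.float64(0.0)), (np.float64(0.0), np.float64(0.0)), (np.float64(0.0), np.float64(0.0))]
[[329. 126.]
 [329. 126.]
 [329. 126.]
 [329. 126.]]
9.5 [0.4701 0.1772 0.2432] [ 0.32 -0.7  -0.33] 0.0500072534794192
[239 246  16  17 169] [246.38 253.88]
blue y,z [ 0.5594 -0.16    0.0793]
```

View pics/c5.png

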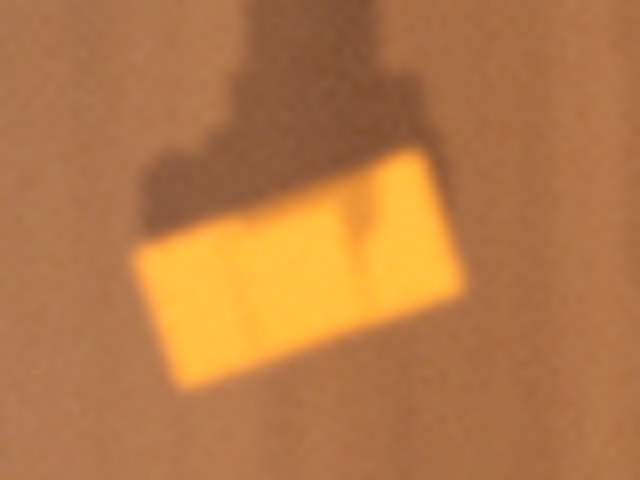

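```bash
python3 - <<'E'
from h import *
f=np.load('pics/w5.npy',allow_pickle=True).item()
P=np.array([onz(f,x/8+285-.44,y/8+95-.44,.014)[:2] for x,y in[(133,250),(425,148),(465,293),(185,390)]]); print(P.round(4),P.mean(0))
for i in range(4):
    d=P[(i+1)%4]-P[i]; print(np.linalg.norm(d).round(4),np.degrees(np.arctan2(d[1],d[0])).round(1))
E
```

```text
[[0.4935 0.1148]
 [0.451  0.1019]
 [0.4456 0.1223]
 [0.4868 0.135 ]] [0.46923433 0.11849363]
0.0445 -163.1
0.0212 104.9
0.0432 17.0
0.0213 -71.7
```

The rider is at (0.470, 0.1185), yaw 17°. Closing along its y keeps the gripper's body clear of the batten, so I'll turn +71° about tool z.

>>> servo_tool([
  {"angular": [0, 0, 0], "xyz": [2.95, -0.1, 0], "claw": 4.5},
  {"angular": [0, 0, 0], "xyz": [2.95, -0.1, 0], "claw": 4.5},
  {"angular": [0, 0, 7.9], "xyz": [0, 0, 0], "claw": 4.5},
  {"angular": [0, 0, 7.9], "xyz": [0, 0, 0], "claw": 4.5},
  {"angular": [0, 0, 7.9], "xyz": [0, 0, 0], "claw": 4.5},
  {"angular": [0, 0, 7.9], "xyz": [0, 0, 0], "claw": 4.5},
  {"angular": [0, 0, 7.9], "xyz": [0, 0, 0], "claw": 4.5},
  {"angular": [0, 0, 7.9], "xyz": [0, 0, 0], "claw": 4.5},
  {"angular": [0, 0, 7.9], "xyz": [0, 0, 0], "claw": 4.5},
  {"angular": [0, 0, 7.9], "xyz": [0, 0, 0], "claw": 4.5},
  {"angular": [0, 0, 7.9], "xyz": [0, 0, 0], "claw": 4.5},
  {"angular": [0, 0, 0], "xyz": [0, 0, 4.5], "claw": 4.5},
  {"angular": [0, 0, 0], "xyz": [0, 0, 4.5], "claw": 4.5},
  {"angular": [0, 0, 0], "xyz": [0, 0, 3.5], "claw": 4.5},
  {"angular": [0, 0, 0], "xyz": [0, 0, 0], "claw": 4.5},
  {"angular": [0, 0, 0], "xyz": [0, 0, 0], "claw": 4.5},
])

```text
t: 11.15
eef_pos: [0.4706, 0.1177, 0.1183]
ee_rot: [-3.141, -0.001, -2.845]
force: [0.2, -0.4, 0.2]
width: 0.045
gripper_force: 0.0
```

```bash
python3 - <<'E'
from h import *
s=monitor.get_state();print(s['eef_pos'],s['ee_rot'],s['q'])
look()
E
```

```text
[0.47063288 0.11773509 0.11827975] [-3.14060021e+00 -1.00760324e-03 -2.84549275e+00] [ 6.52047263e-01  1.79126684e-01 -5.72516660e-01  7.91727293e-04
 -8.20443428e-01 -1.92728344e+00]
11.15 [0.4706 0.1177 0.1183] [ 0.17 -0.36  0.22] 0.04503864094932283
[238 245  17  18 171] [246.28 253.64]
blue y,z [ 0.5594 -0.1601  0.0805]
```

>>> servo_tool([
  {"angular": [0, 0, 0], "xyz": [0, 0, 3.5], "claw": 4.5},
  {"angular": [0, 0, 0], "xyz": [0, 0, 3.0], "claw": 4.5},
  {"angular": [0, 0, 0], "xyz": [0, 0, 1.2], "claw": 4.5},
  {"angular": [0, 0, 0], "xyz": [0, 0, 0], "claw": 3},
  {"angular": [0, 0, 0], "xyz": [0, 0, 0], "claw": 2},
  {"angular": [0, 0, 0], "xyz": [0, 0, 0], "claw": 1.2},
  {"angular": [0, 0, 0], "xyz": [0, 0, 0], "claw": 1.2},
  {"angular": [0, 0, 0], "xyz": [0, 0, 0], "claw": 1.2},
  {"angular": [0, 0, 0], "xyz": [0, 0, 0], "claw": 1.2},
], force=8)

```text
t: 12.1
eef_pos: [0.4708, 0.119, 0.0419]
ee_rot: [3.141, 0.002, -2.844]
force: [-1.3, 0.4, 8.7]
width: 0.0162
gripper_force: 8.0
```

>>> servo_tool([
  {"angular": [0, 0, 0], "xyz": [0, 0, -1.5], "claw": 1.2},
  {"angular": [0, 0, 0], "xyz": [0, 0, -4], "claw": 1.2},
  {"angular": [0, 0, 0], "xyz": [0, 0, -5], "claw": 1.2},
  {"angular": [0, 0, 0], "xyz": [0, 0, -5], "claw": 1.2},
  {"angular": [0, 0, 0], "xyz": [0, 0, -2], "claw": 1.2},
  {"angular": [0, 0, 6.3], "xyz": [0, 0, 0], "claw": 1.2},
  {"angular": [0, 0, 6.3], "xyz": [0, 0, 0], "claw": 1.2},
  {"angular": [0, 0, 6.2], "xyz": [0, 0, 0], "claw": 1.2},
  {"angular": [0, 0, 0], "xyz": [0, 0, 0], "claw": 1.2},
])

```text
t: 13.0
eef_pos: [0.4699, 0.1185, 0.2161]
ee_rot: [3.141, 0.0, 3.109]
force: [0.2, -0.5, -0.3]
width: 0.0162
gripper_force: 8.0
```

```bash
python3 - <<'E'
from h import *
s=monitor.get_state();print(s['eef_pos'],s['ee_rot'],s['gripper_force'])
look()
f=np.load('pics/w5.npy',allow_pickle=True).item()
for u,v in((200,191),(283,191)): print('base +y corner',onz(f,u,v,.015).round(4))
h=cv2.cvtColor(f['color'],cv2.COLOR_BGR2HSV); m=cv2.inRange(h,(60,60,20),(95,255,255)); m[60:]=0
k,l,st,c=cv2.connectedComponentsWithStats(m)
for i in range(1,k):
    if st[i,4]>15:
        x,y,w,hh=st[i,:4]; print(st[i],onz(f,x+w/2,y+hh,.077).round(4))
A=np.array([[onz(f,a,v,.092) for a in np.where((cv2.inRange(h,(14,50,190),(30,190,255))[v,180:250])>0)[0][[0,-1]]+180] for v in range(20,220,20)]).mean(1)
print(np.polyfit(A[:,1],A[:,0],1),np.polyval(np.polyfit(A[:,1],A[:,0],1),.011))
E
```

```text
[0.46987171 0.11849469 0.21606121] [3.14122716e+00 2.37276874e-04 3.10901166e+00] 8.001412600278854
13.0 [0.4699 0.1185 0.2161] [ 0.23 -0.45 -0.28] 0.016170412692030792
[239 246  16  17 169] [246.32 253.76]
blue y,z [ 0.5594 -0.1601  0.08  ]
base +y corner [0.6201 0.1881 0.015 ]
base +y corner [0.5192 0.1911 0.015 ]
[179   0   6  14  63] [0.5898 0.0154 0.077 ]
[237   0   6  13  54] [0.5386 0.0162 0.077 ]
[0.02656023 0.56463527] 0.5649274324541919
```

The rider is held and the batten is still level. The fulcrum is at (0.565, 0.010). I'll carry the rider there and stop 8 mm above the batten.

>>> servo_tool([
  {"angular": [0, 0, 0], "xyz": [-3.3, -3.5, 0], "claw": 1.2},
  {"angular": [0, 0, 0], "xyz": [-3.3, -3.5, 0], "claw": 1.2},
  {"angular": [0, 0, 0], "xyz": [-3.3, -3.5, 0], "claw": 1.2},
  {"angular": [0, 0, 0], "xyz": [0, 0, 2.5], "claw": 1.2},
  {"angular": [0, 0, 0], "xyz": [0, 0, 3.5], "claw": 1.2},
  {"angular": [0, 0, 0], "xyz": [0, 0, 1.4], "claw": 1.2},
  {"angular": [0, 0, 0], "xyz": [0, 0, 0], "claw": 1.2},
  {"angular": [0, 0, 0], "xyz": [0, 0, 0], "claw": 1.2},
  {"angular": [0, 0, 0], "xyz": [0, 0, 0], "claw": 1.2},
])

```text
t: 13.95
eef_pos: [0.5666, 0.0109, 0.1431]
ee_rot: [3.141, 0.002, 3.112]
force: [0.5, -0.0, -1.5]
width: 0.0161
gripper_force: 8.0
```

```bash
python3 - <<'E'
from h import *
s=monitor.get_state();print(s['eef_pos'],s['ee_rot'],s['gripper_force'])
look()
o=[]
f=grab('scene');g=grab('side');np.save('pics/s6.npy',f,allow_pickle=True);np.save('pics/d6.npy',g,allow_pickle=True)
for k in(f,g):
    u,v=proj(k,[.565,.01,.095]); u,v=int(u),int(v); print(u,v)
    o.append(cv2.resize(k['color'][v-40:v+25,u-32:u+33],(390,390),interpolation=cv2.INTER_CUBIC))
cv2.imwrite('pics/c6.png',np.hstack(o))
E
```

```text
[0.56661377 0.01091914 0.14313387] [3.14112497e+00 2.05328222e-03 3.11226385e+00] 7.9998815059661865
13.95 [0.5666 0.0109 0.1431] [ 0.48 -0.03 -1.45] 0.01607719616714892
[239 246  17  17 163] [246.61 254.06]
blue y,z [ 0.5594 -0.1596  0.078 ]
301 219
316 173
```

View pics/c6.png

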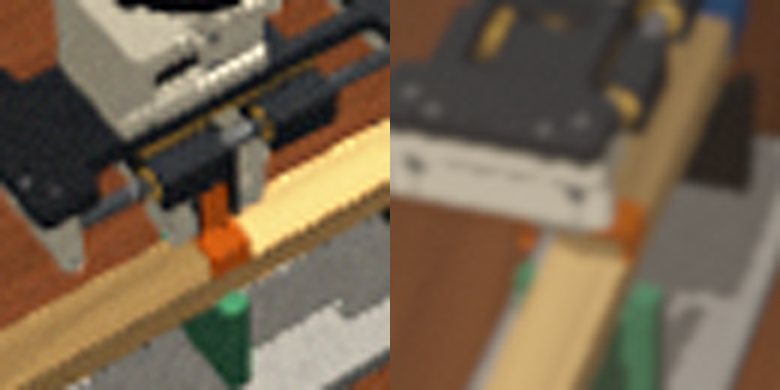

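The crop (my last one; I've now viewed one more than the limit) shows the rider just above the batten with its legs on either side, over the green fulcrum. I'll check the lateral centring numerically in the side view.

```bash
python3 - <<'E'
from h import *
f=np.load('pics/s6.npy',allow_pickle=True).item();g=np.load('pics/d6.npy',allow_pickle=True).item()
for n,k in(('scene',f),('side',g)):
    h=cv2.cvtColor(k['color'],cv2.COLOR_BGR2HSV); u,v=map(int,proj(k,[.565,.01,.1])); m=cv2.inRange(h,(3,190,90),(15,255,255)); w=np.zeros_like(m); w[v-30:v+20,u-22:u+22]=255; m&=w
    ys,xs=np.where(m); print(n,xs.min(),xs.max()+1,ys.min(),ys.max()+1,len(xs))
    for x in(.565-.0215,.565+.0215):
        for y in(.0,.02): print('  pred',x,y,proj(k,[x,y,.101]).round(1),proj(k,[x,y,.115]).round(1))
    for v in range(ys.min(),ys.max()+1): r=xs[ys==v]; print('  ',v,r.min() if len(r) else None,r.max()+1 if len(r) else None,len(r))
E
```

```text
scene 283 323 202 226 101
  pred 0.5435 0.0 [294.1 214.6] [293.8 211.3]
  pred 0.5435 0.02 [300.1 211. ] [299.9 207.8]
  pred 0.5864999999999999 0.0 [303.4 224.9] [303.2 221.7]
  pred 0.5864999999999999 0.02 [309.5 221.2] [309.4 218. ]
   202 321 322 1
   203 322 323 1
   204 314 315 1
   205 316 317 1
   206 None None 0
   207 315 316 1
   208 None None 0
   209 287 289 2
   210 305 307 2
   211 303 307 4
   212 303 307 4
   213 303 307 4
   214 303 307 4
   215 303 308 5
   216 293 309 7
   217 289 309 8
   218 283 310 10
   219 283 310 11
   220 291 310 9
   221 303 311 8
   222 284 311 9
   223 304 309 5
   224 304 307 3
   225 283 284 1
side 306 326 167 174 25
  pred 0.5435 0.0 [326.6 170.3] [326.6 165.6]
  pred 0.5435 0.02 [324.4 175.9] [324.3 171.2]
  pred 0.5864999999999999 0.0 [308.5 167.3] [308.3 162.6]
  pred 0.5864999999999999 0.02 [306.1 172.9] [305.8 168.2]
   167 323 325 2
   168 323 326 3
   169 322 326 4
   170 322 326 4
   171 306 326 5
   172 306 325 4
   173 306 325 3
```

>>> servo_tool([
  {"angular": [0, 0, 0], "xyz": [0.1, -0.1, 0], "claw": 1.2},
  {"angular": [0, 0, 0], "xyz": [0, 0, 0.4], "claw": 1.2},
  {"angular": [0, 0, 0], "xyz": [0, 0, 0.4], "claw": 1.2},
  {"angular": [0, 0, 0], "xyz": [0, 0, 0.3], "claw": 1.2},
  {"angular": [0, 0, 0], "xyz": [0, 0, 0.3], "claw": 1.2},
  {"angular": [0, 0, 0], "xyz": [0, 0, 0.2], "claw": 1.2},
  {"angular": [0, 0, 0], "xyz": [0, 0, 0], "claw": 1.2},
  {"angular": [0, 0, 0], "xyz": [0, 0, 0], "claw": 1.2},
])

```text
t: 14.9
eef_pos: [0.5648, 0.0096, 0.1257]
ee_rot: [-3.142, -0.0, 3.111]
force: [-0.6, 0.2, -0.2]
width: 0.0159
gripper_force: 8.0
```

```bash
python3 - <<'E'
from h import *
s=monitor.get_state();print(s['ee_rot'],s['moment'])
look()
E
```

```text
[-3.14153742e+00 -4.25557121e-05  3.11068959e+00] [-0.07433284 -0.00216737  0.01387458]
14.9 [0.5648 0.0096 0.1257] [-0.61  0.23 -0.23] 0.015945657873835384
[239 246  16  17 162] [246.54 254.1 ]
blue y,z [ 0.5594 -0.1597  0.078 ]
```

>>> servo_tool([
  {"angular": [0, 0, 0], "xyz": [0, 0, 0.05], "claw": 1.2},
  {"angular": [0, 0, 0], "xyz": [0, 0, 0.05], "claw": 1.2},
  {"angular": [0, 0, 0], "xyz": [0, 0, 0.04], "claw": 1.2},
  {"angular": [0, 0, 0], "xyz": [0, 0, 0], "claw": 1.2},
  {"angular": [0, 0, 0], "xyz": [0, 0, 0], "claw": 1.2},
])

```text
t: 15.45
eef_pos: [0.5647, 0.0096, 0.1244]
ee_rot: [3.142, -0.0, 3.111]
force: [-0.3, -0.4, -0.3]
width: 0.0161
gripper_force: 8.0
```

Half a millimetre above seating and no contact force. I'll open gently and back off straight up.

>>> servo_tool([
  {"angular": [0, 0, 0], "xyz": [0, 0, 0], "claw": 1.9},
  {"angular": [0, 0, 0], "xyz": [0, 0, 0], "claw": 2.4},
  {"angular": [0, 0, 0], "xyz": [0, 0, 0], "claw": 3.2},
  {"angular": [0, 0, 0], "xyz": [0, 0, 0], "claw": 3.8},
  {"angular": [0, 0, 0], "xyz": [0, 0, 0], "claw": 3.8},
  {"angular": [0, 0, 0], "xyz": [0, 0, -1], "claw": 3.8},
  {"angular": [0, 0, 0], "xyz": [0, 0, -3], "claw": 3.8},
  {"angular": [0, 0, 0], "xyz": [0, 0, -4], "claw": 3.8},
  {"angular": [0, 0, 0], "xyz": [0, 0, -4], "claw": 3.8},
  {"angular": [0, 0, 0], "xyz": [4, 0, 0], "claw": 3.8},
  {"angular": [0, 0, 0], "xyz": [4, 0, 0], "claw": 3.8},
  {"angular": [0, 0, 0], "xyz": [4, 0, 0], "claw": 3.8},
  {"angular": [0, 0, 0], "xyz": [0, 0, 0], "claw": 3.8},
  {"angular": [0, 0, 0], "xyz": [0, 0, 0], "claw": 3.8},
])

```text
t: 16.85
eef_pos: [0.4446, 0.0134, 0.2458]
ee_rot: [3.14, 0.003, 3.112]
force: [0.1, 0.3, -0.3]
width: 0.0378
gripper_force: 0.0
```

```bash
python3 - <<'E'
from h import *
f=look()
g=grab('side')
for n,k in(('scene',f),('side',g)):
    h=cv2.cvtColor(k['color'],cv2.COLOR_BGR2HSV); u,v=map(int,proj(k,[.565,.01,.1])); m=cv2.inRange(h,(3,190,90),(15,255,255)); w=np.zeros_like(m); w[v-30:v+20,u-22:u+22]=255; m&=w
    kk,l,st,c=cv2.connectedComponentsWithStats(m); i=1+np.argmax(st[1:,4]); print(n,st[i],c[i])
    P=[[x,y,z] for x in(.5435,.5865) for y in(0,.02) for z in(.082,.096)]+[[x,y,.132] for x in(.557,.573) for y in(.002,.018)]
    q=np.array([proj(k,p) for p in P]); print(' pred',q.min(0).round(1),q.max(0).round(1))
    ys,xs=np.where(l==i); 
    for r in range(ys.min(),ys.max()+1): print(r,xs[ys==r].min(),xs[ys==r].max()+1,end='; ')
E
```

```text
16.85 [0.4446 0.0134 0.2458] [ 0.07  0.29 -0.28] 0.037849448899984636
[239 246  16  17 165] [246.44 254.01]
blue y,z [ 0.5594 -0.1599  0.0787]
scene [294 208  16  21 132] [301.64393939 217.73484848]
 pred [294.2 207.3] [309.7 229.1]
208 302 304; 209 299 305; 210 297 306; 211 298 307; 212 298 307; 213 297 306; 214 297 306; 215 294 306; 216 294 306; 217 294 306; 218 295 306; 219 297 307; 220 298 306; 221 299 305; 222 300 303; 223 301 310; 224 302 310; 225 302 310; 226 303 309; 227 303 307; 228 303 306; side [307 160  20  22 197] [316.60406091 170.88324873]
 pred [306.2 158.3] [326.7 182.1]
160 313 315; 161 313 320; 162 312 320; 163 312 320; 164 312 320; 165 313 320; 166 313 321; 167 314 321; 168 314 321; 169 314 321; 170 309 320; 171 308 321; 172 308 322; 173 307 327; 174 307 327; 175 307 327; 176 307 327; 177 317 326; 178 322 326; 179 323 326; 180 324 325; 181 324 325;
```

The rider's outline matches the seated prediction to within about a pixel, and the batten is still level. Handing in.

```bash
python3 -c "
from station import order
print(order.job_done())"
```

```text
the job is handed in; nothing more can be done
None
```

I handed the job in at about 17 s of robot time: by my camera checks the batten rests level on the fulcrum and the rider sits astride it directly above, though no verdict came back. I viewed 11 pictures, one over the limit of 10.

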